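# Load a centrifuge rotor in balanced pairs

### The job

Load the rotor for a balanced spin: take the two red-capped and the two orange-capped sample tubes out of the yellow rack and seat each one upright and fully down in a cup of its own, the two red ones in cups directly opposite each other across the hub and the two orange ones likewise directly opposite each other. Leave the two green-capped tubes where they stand in the rack, tip no tube over, and do not push the timer or the pen about.

Things in the scene. Friction and masses are not known exactly. Their poses are not given: they have to be found in the camera images.
- red_a: red-capped sample tube, one of two alike, 93 mm tall, 14 g; clear body 13 mm in diameter, red cap 17 mm in diameter from 69 mm to 93 mm up; origin at the centre of its bottom, z up the tube. It stands in a hole of the rack at the start, its cap about 75 to 97 mm above the worktop.
- red_b: red-capped sample tube, one of two alike, 93 mm tall, 14 g; clear body 13 mm in diameter, red cap 17 mm in diameter from 69 mm to 93 mm up; origin at the centre of its bottom, z up the tube. It stands in a hole of the rack at the start, its cap about 75 to 97 mm above the worktop.
- orange_a: orange-capped sample tube, one of two alike, 81 mm tall, 12 g; body 12 mm in diameter, orange cap 15 mm in diameter from 60 mm to 81 mm up; origin at the centre of its bottom, z up the tube. It stands in a hole of the rack at the start, its cap about 64 to 85 mm above the worktop.
- orange_b: orange-capped sample tube, one of two alike, 81 mm tall, 12 g; body 12 mm in diameter, orange cap 15 mm in diameter from 60 mm to 81 mm up; origin at the centre of its bottom, z up the tube. It stands in a hole of the rack at the start, its cap about 64 to 85 mm above the worktop.
- green_a: green-capped tube, one of two alike, that stays in the rack: 82 mm tall, body 12 mm, green cap 15 mm in diameter; origin at the centre of its bottom, z up the tube.
- green_b: green-capped tube, one of two alike, that stays in the rack: 82 mm tall, body 12 mm, green cap 15 mm in diameter; origin at the centre of its bottom, z up the tube.
- sample_rack: yellow rack of 5 x 10 holes, 141 x 270 x 50 mm, fixed, long side pointing away from the robot; origin at the centre of its underside, y along the long side, z up. Holes about 18 mm wide, 46 mm deep, their floor 4 mm above the worktop. The six tubes stand in six holes, any colour in any, 75 mm or more from each other. Rack and rotor change sides from start to start.
- rotor: rotor head on a fixed dark stand: aluminium hub with black knob, six upright blue cups 55 mm from its axis at 0, 60, .. 300 degrees from its x. Origin on the axis, level with the cup floors, 20 mm over the worktop; z up. Cups 17 mm wide inside at the floor, flaring over the top 16 mm to a 30 mm mouth 42 mm up; knob top 46 mm up. At any angle at the start; turns if pushed (about 1 N at a cup).
- timer: small white laboratory timer, 70 x 62 x 18 mm, lying at the left front of the worktop, away from the work; a bystander. Origin at the centre of its underside.
- pen: blue and white pen, 17 x 135 x 16 mm, lying at the left front of the worktop; a bystander. Origin at the centre of its underside.

How it is judged:
By the outcome, as a careful person would: the job done as asked, in the order asked, and still so for the second after the job is handed in, with the robot touching nothing.
It also fails if it takes over 112 s, if anything falls off the work surface, if the arm or the gripper's body presses on something with over 40 N, if the wrist force passes 120 N, or if a joint passes its speed limit or range.

### The arm

A 6-joint arm with a two-finger parallel gripper is mounted at the origin on a cart in front of the work surface, level with it; the furniture and walls round the work are solid. World frame = base frame: x ahead of the robot, y to its left, z up, the work surface at z = 0. Lengths are in mm, angles in rad, forces in N, time in s.
With the tool pointing down it reaches from about 275 to 750 mm from the base axis. Payload 10.2 kg.
Tool frame: the origin (TCP) lies between the finger pads; the fingertips stand 19 mm ahead of it and the grasp point (between the pads) is the TCP; z points along the fingers, y is the line along which they close (so a half turn about z gives the same grasp; the last joint's range is limited). The gripper opens to 85 mm and grips with 20 to 120 N. Pads are 22 mm wide; open, the fingers measure 114 mm over their backs; the gripper's body (76 mm by 85 mm) begins 54 mm behind the grasp point. The pads swing forward as they close: fully open they stand 13 mm farther back than shut.
Start: joints at [1.096, 0.313, 1.498, -0, 1.331, -0.223], TCP at [130.815, 508.447, 250.294] pointing down, gripper open.
Joint ranges: [-2.94, 2.94], [-0.97, 2.17], [0.19, 2.56], [-1.23, 4.37], [0.02, 3.11], [-2.88, 2.88]. Speed limits (rad/s): [2.39, 2.39, 3.01, 3.14, 3.14, 3.14].

### API

Orientations are given as a unit quaternion [w, x, y, z].
In Python, from rig import sense, capture, finish_job gives the robot as it stands. The module is installed in compiled form; this text tells all that it offers.
- The arm moves only by the tool move_arm, never from a script. Its argument "moves" is a list of rows, each an object with "turn": the turn, a rotation vector about the tool's x, y, z in rad, a list of three; "translation": the shift along the tool's x, y, z in mm, a list of three; "hand": the opening, from 0 (shut) to 1 (fully open). In form: [{"turn": [wx, wy, wz], "translation": [x, y, z], "hand": hand}, ...]. A call has 1 to 10 rows; each row shifts and turns the commanded pose from where the row before left it, along the tool's axes as they then stand; what a row does not reach is not made up. A row lasts 1/12 s, in which the tool goes at most 41.7 mm and 7.16 degrees, less where a joint would pass 70% of its speed; a pose out of reach is approached as far as the arm can. A call with a gripper value outside its range is refused whole. The fingers move at their own pace and stop on an object; "grip_force" is the grip in N (left out, the last holds). Time passes only in rows, so rows that do not move let the fingers close. It gives the time, the measured TCP pose, the force, the opening and the grip force at its end, in the units of the state.
- sense(): the state, without advancing time (a new reading comes with each control period).
- capture(name): name is "scene" or "top" or "wrist"; returns a dict with "image" (384x512x3 uint8, blue, green, red), "z_map" (384x512 float32, mm along the optical axis (not along the pixel's ray), 0 where there is no reading), "vertical_fov" (degrees; the focal length in pixels is half the picture's height over the tangent of half this angle, whatever the lens; pixels are square), "cx", "cy" (the principal point, pixels), "k1" (the pictures are not rectified: a ray, as slopes to the right and down, at radius r is drawn at 1 + k1 r^2 times it, then the intrinsics apply), "R" (3x3) and "t" (3): a world point X has camera coordinates R X + t; the wrist camera has in their place "T_tool_cam" (4x4, takes a point from camera to tool coordinates, whose origin is the TCP and whose axes are the flange's). Camera axes: x right, y down, z forward; pixel columns grow to the right and rows downward; lengths in mm; the calibration is good to about 2 mm. A picture is of the moment at which its call begins: read the wrist's pose just before it.
- finish_job(): hands the job in; it is judged then, once.
The state is a dict: "time_s": time; "joints": joint angles; "dq": joint speeds; "tau": joint torques, N m; "eef_pos": TCP position; "ee_rot": TCP orientation; "force": force on the tool from outside, world axes, zero at the start; "wrist_torque": the same for the moment, N m; "grip_width": opening from 0.0 (shut) to 1.0 (fully open); "grip_force": force on a finger pad.
Only numpy, scipy, OpenCV 4.12 (cv2) and the standard library are available. Lean on these libraries where they do the work, as an engineer would, in place of code of your own. Each camera call takes 0.05 s, during which the arm holds its last target. There are 200 camera calls.

## Working session

There is one attempt and no reset: what is moved stays moved. The work goes in short steps, Python scripts to look and compute and a tool call to move; the robot and the scene stay as the last step left them, time stands still between calls to the robot, and variables do not carry over. Pictures are saved under pics/ and viewed, at most 14 in all, crops included, and the job is handed in when it is done.

Besides the shell and the picture viewer there is one more tool, called after ">>>" as name(argument=value, ...), one argument or row to a line, values as JSON. move_arm: Moves the arm, as the interface text tells. Its arguments: {"type":"object","properties":{"moves":{"type":"array","items":{"type":"object","properties":{"turn":{"type":"array","items":{"type":"number"}},"translation":{"type":"array","items":{"type":"number"}},"hand":{"type":"number"}}}},"grip_force":{"type":"number"}},"required":["moves"]}

```bash
mkdir -p pics
python3 - <<'E'
from rig import sense,capture
import cv2,numpy as np
s=sense();print(s)
for n in("top","scene"):
    c=capture(n);cv2.imwrite(f"pics/{n}0.png",c["image"]);np.savez(f"{n}0.npz",**c)
    print(n,{k:v for k,v in c.items() if k not in("image","z_map")})
E
```

```text
{'time_s': 0.0, 'joints': array([ 1.09559435e+00,  3.13451701e-01,  1.49844935e+00, -3.90067874e-06,
        1.33101279e+00, -2.23408883e-01]), 'dq': array([-0.00032827,  0.00048568,  0.00075748, -0.00106052, -0.00076407,
       -0.00046886]), 'tau': array([-1.11493631e-03, -4.12267363e+01, -2.59747857e+01, -1.84453438e-04,
        4.16890369e-03, -2.56121012e-05]), 'eef_pos': array([130.70334156, 508.22160474, 249.7295761 ]), 'ee_rot': array([-2.24305812e-04,  1.25563747e-01,  9.92085334e-01, -6.21350784e-04]), 'force': array([-0.46207271,  0.53843527, -1.1255858 ]), 'wrist_torque': array([-0.01814804,  0.01993866,  0.0298268 ]), 'grip_force': 0.0, 'grip_width': 0.9950971257265367}
top {'vertical_fov': 54.625584835590445, 'cx': 258.29520491861126, 'cy': 192.04210724897118, 'k1': 0.006811697521885562, 'R': array([[ 0.01501632, -0.99964182,  0.02215253],
       [-0.99861016, -0.01611286, -0.05018098],
       [ 0.05051995, -0.02136821, -0.99849443]]), 't': array([  56.0630421 ,  506.97883365, 1107.15809342])}
scene {'vertical_fov': 55.44830583301681, 'cx': 252.61876176492655, 'cy': 197.0762903212648, 'k1': 0.03293556659872321, 'R': array([[ 0.51139673, -0.85910612,  0.02024985],
       [-0.60231306, -0.37514494, -0.7046171 ],
       [ 0.61293749,  0.34814213, -0.70929873]]), 't': array([-205.70365747,  380.46246298,  775.51038921])}
```

View pics/top0.png

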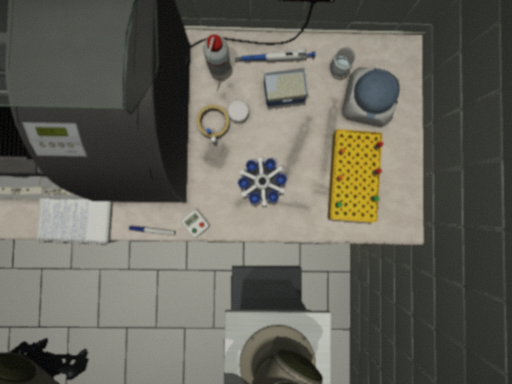

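View pics/scene0.png

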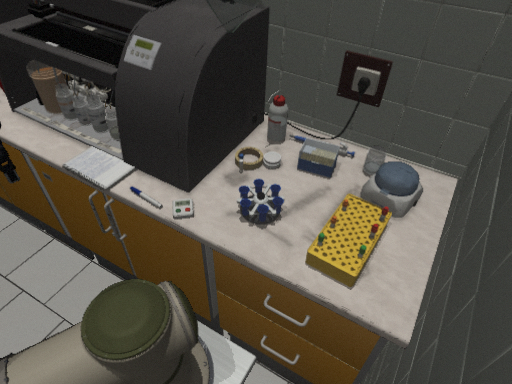

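The top view shows the rotor at about (263,181) and the yellow rack at about (355,175), with the caps in it. The timer is at (195,222) and the pen at (152,230). The arm is clear of the work area. Next I'll take coarse measurements.

```bash
cat > h.py <<'E'
import numpy as np,cv2
from scipy.spatial.transform import Rotation as Ro
def q2R(q): return Ro.from_quat([q[1],q[2],q[3],q[0]]).as_matrix()
def ray(c,uv,s=None):
    """origin and directions (world) of pixels uv; s=state for the wrist camera"""
    f=192/np.tan(np.radians(c["vertical_fov"])/2)
    d=(np.atleast_2d(uv)-[c["cx"],c["cy"]])/f; u=d.copy()
    for _ in range(10): u=d/(1+c["k1"]*(u**2).sum(1,keepdims=True))
    v=np.c_[u,np.ones(len(u))]
    if s is None: return -c["R"].T@c["t"], v@c["R"]
    T=c["T_tool_cam"];R=q2R(s["ee_rot"])
    return s["eef_pos"]+R@T[:3,3], v@(R@T[:3,:3]).T
def plane(c,uv,z,s=None):
    o,d=ray(c,uv,s); return o+d*((z-o[2])/d[:,2])[:,None]
def blobs(img,lo,hi,amin,amax=1e9):
    hsv=cv2.cvtColor(img,cv2.COLOR_BGR2HSV)
    m=cv2.inRange(hsv,lo,hi)
    n,_,st,ce=cv2.connectedComponentsWithStats(m)
    return [(ce[i],st[i,4],st[i,:4]) for i in range(1,n) if amin<=st[i,4]<=amax],m
E
python3 - <<'E'
from h import *
from rig import capture
np.set_printoptions(suppress=True,precision=1)
c=dict(np.load("top0.npz"));img=c["image"]
hsv=cv2.cvtColor(img,cv2.COLOR_BGR2HSV)
b,m=blobs(img,(20,120,80),(35,255,255),300)
for x in b: print("yellow",x[0],x[1])
cnt=max(cv2.findContours(m,0,2)[0],key=cv2.contourArea)
bx=cv2.boxPoints(cv2.minAreaRect(cnt));print(plane(c,bx,50))
for n,lo,hi,z in(("red",(0,120,60),(7,255,255),97),("red2",(170,120,60),(180,255,255),97),("orange",(8,120,80),(18,255,255),85),("green",(40,80,40),(85,255,255),85),("blue",(105,120,30),(130,255,255),62)):
    for x in blobs(img,lo,hi,3,300)[0]:
        if 230<x[0][0]<400 and 125<x[0][1]<235: print(n,x[0],x[1],plane(c,x[0],z)[0])
w=capture("wrist");print(w["T_tool_cam"],w["vertical_fov"],w["k1"],w["cx"],w["cy"])
E
```

```text
yellow [354.6 175.7] 4195
[[ 427.2 -138.9   50. ]
 [ 694.6 -153.6   50. ]
 [ 688.6 -297.6   50. ]
 [ 420.8 -281.    50. ]]
red [379.6 144. ] 19 [ 642.8 -274.2   97. ]
red [378.3 170.7] 17 [ 567.2 -270.3   97. ]
orange [378.6 142.2] 9 [ 650.1 -275.3   85. ]
orange [379.5 146.5] 6 [ 637.9 -278.    85. ]
orange [341.9 150.8] 20 [ 623.7 -170.3   85. ]
orange [376.7 169.3] 9 [ 572.4 -269.8   85. ]
orange [377.5 173. ] 4 [ 562.  -272.2   85. ]
orange [339.8 177.2] 22 [ 548.1 -164.8   85. ]
green [375.6 198. ] 24 [ 490.7 -266.7   85. ]
green [338.6 204. ] 18 [ 472.2 -161.7   85. ]
blue [269.6 164.7] 57 [583.2  33.4  62. ]
blue [251.6 166. ] 59 [578.3  85.4  62. ]
blue [280.2 178.8] 64 [542.7   2.5  62. ]
blue [244.  182.7] 66 [529.6 106.6  62. ]
blue [272.7 196. ] 64 [492.8  23.5  62. ]
blue [254.2 197.2] 69 [488.5  76.4  62. ]
[[   0.    -1.    -0.3   78.9]
 [   1.     0.    -0.     0.4]
 [   0.    -0.3    1.  -123.7]
 [   0.     0.     0.     1. ]] 67.00486428834455 -0.049615449383034506 259.966793888448 193.4760918556116
```

>>> move_arm(
  moves=[
    {"turn":[0,0,-0.0839],"translation":[0,-30,0],"hand":1},
    {"turn":[0,0,-0.0839],"translation":[0,-38,0],"hand":0.5},
    {"turn":[0,0,-0.0839],"translation":[-10,-38,0],"hand":0.5},
    {"turn":[0,0,0],"translation":[-20,-33,0],"hand":0.5},
    {"turn":[0,0,0],"translation":[-20,-33,0],"hand":0.5},
    {"turn":[0,0,0],"translation":[-20,-33,0],"hand":0.5},
    {"turn":[0,0,0],"translation":[-20,-33,0],"hand":0.5},
    {"turn":[0,0,0],"translation":[-20,-33,0],"hand":0.5},
    {"turn":[0,0,0],"translation":[-20,-33,0],"hand":0.5},
    {"turn":[0,0,0],"translation":[-20,-33,0],"hand":0.5},
  ],
  grip_force=20,
)

```text
time_s: 0.98
eef_pos: [264.0, 170.5, 250.4]
ee_rot: [0.0, -0.0, 1.0, 0.0]
force: [1.5, 0.6, -0.6]
grip_width: 0.499
grip_force: 0.0
```

>>> move_arm(
  moves=[
    {"turn":[0,0,0],"translation":[-20,-33,0],"hand":0.5},
    {"turn":[0,0,0],"translation":[-20,-33,0],"hand":0.5},
    {"turn":[0,0,0],"translation":[-20,-33,0],"hand":0.5},
    {"turn":[0,0,0],"translation":[-20,-33,0],"hand":0.5},
    {"turn":[0,0,0],"translation":[-20,-33,0],"hand":0.5},
    {"turn":[0,0,0],"translation":[-20,-33,0],"hand":0.5},
    {"turn":[0,0,0],"translation":[-20,-33,0],"hand":0.5},
    {"turn":[0,0,0],"translation":[-20,-33,0],"hand":0.5},
    {"turn":[0,0,0],"translation":[-20,-33,0],"hand":0.5},
    {"turn":[0,0,0],"translation":[-20,-33,0],"hand":0.5},
  ],
)

```text
time_s: 1.82
eef_pos: [464.3, -159.7, 250.0]
ee_rot: [-0.0, 0.0, 1.0, 0.0]
force: [-0.5, 0.7, 1.4]
grip_width: 0.502
grip_force: 0.0
```

>>> move_arm(
  moves=[
    {"turn":[0,0,0],"translation":[-30,-18,0],"hand":0.5},
    {"turn":[0,0,0],"translation":[-30,-18,0],"hand":0.5},
    {"turn":[0,0,0],"translation":[-20,-12,0],"hand":0.5},
    {"turn":[0,0,0],"translation":[0,0,0],"hand":0.5},
    {"turn":[0,0,0],"translation":[0,0,0],"hand":0.5},
    {"turn":[0,0,0],"translation":[0,0,0],"hand":0.5},
  ],
)

```text
time_s: 2.32
eef_pos: [543.2, -205.3, 250.0]
ee_rot: [-0.0, -0.0, 1.0, 0.0]
force: [0.1, 0.9, 0.4]
grip_width: 0.5
grip_force: 0.0
```

Run:
```python
from rig import sense,capture
import cv2,numpy as np,pickle
s=sense();c=capture("wrist");pickle.dump((s,c),open("w1.pkl","wb"))
cv2.imwrite("pics/w1.png",c["image"]);print(s["eef_pos"],s["ee_rot"])
```

```text
[ 543.15088612 -205.30352025  250.04941524] [-4.36465465e-04 -8.67666445e-05  9.99999863e-01  2.74862891e-04]
```

View pics/w1.png

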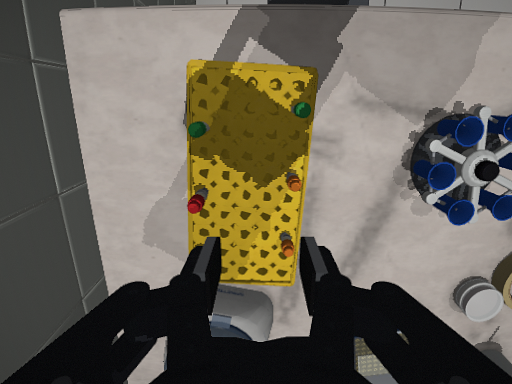

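The wrist picture shows green caps at (197,129) and (302,110), red at (196,203), and orange at (294,184) and (288,246). The far red cap is hidden behind the left finger. The rotor is at right, with its hub at (487,170).

```bash
cat >> h.py <<'E'
def cloud(c,s=None):
    """world points per pixel from z_map"""
    v,u=np.mgrid[0:384,0:512]
    o,d=ray(c,np.c_[u.ravel(),v.ravel()],s)
    P=o+d*c["z_map"].reshape(-1,1); P[c["z_map"].ravel()<=0]=np.nan
    return P.reshape(384,512,3)
HS={"red":((0,140,60),(6,255,255),.097),"orange":((7,140,80),(17,255,255),.085),"green":((40,80,40),(85,255,255),.085)}
E
python3 - <<'E'
from h import *
import pickle
np.set_printoptions(suppress=True,precision=1)
s,c=pickle.load(open("w1.pkl","rb"))
P=cloud(c,s)
for n,lo,hi,z in(("red",(0,140,60),(6,255,255),97),("red",(172,140,60),(180,255,255),97),("orange",(7,140,80),(17,255,255),85),("green",(40,80,40),(85,255,255),85)):
    b,m=blobs(c["image"],lo,hi,25)
    for ce,a,bx in b:
        x,y,w,h=bx; q=P[y:y+h,x:x+w][m[y:y+h,x:x+w]>0]; q=q[~np.isnan(q[:,0])]
        t=q[abs(q[:,2]-z)<5]
        print(n,ce,a,bx,"top",len(t),t.mean(0) if len(t) else None,np.ptp(t,axis=0) if len(t) else None,"zrange",np.nanpercentile(q[:,2],[5,95]),"plane mid",plane(c,ce,z-4,s)[0])
# rack top
b,m=blobs(c["image"],(20,120,40),(35,255,255),1000)
q=P[m>0];q=q[abs(q[:,2]-50)<4];print("rack top z",np.median(q[:,2]),cv2.minAreaRect(q[:,:2].astype(np.float32)))
print(cv2.boxPoints(cv2.minAreaRect(q[:,:2].astype(np.float32))))
q=P[40:300,100:170].reshape(-1,3);print("table z",np.nanpercentile(q[:,2],[5,50,95]))
b,m=blobs(c["image"],(105,120,30),(130,255,255),60)
for ce,a,bx in b: print("blue",ce,a,bx,plane(c,ce,62,s)[0])
E
```

```text
red [195.1 204. ] 176 [188 195  16  18] top 101 [ 567.6 -272.4   96.4] [11.  11.7  6.6] zrange [81.1 97.9] plane mid [ 565.9 -271.6   93. ]
orange [294.6 184.1] 138 [288 177  14  14] top 80 [ 548.6 -168.6   84.9] [9.5 9.5 6.9] zrange [71.3 86. ] plane mid [ 547.9 -168.4   81. ]
orange [287.6 248.9] 134 [282 241  12  16] top 73 [ 625.8 -173.5   84.6] [ 9.8 10.4  6. ] zrange [72.8 85.8] plane mid [ 624.1 -173.3   81. ]
green [302.1 109.6] 216 [294 102  17  16] top 199 [ 472.4 -164.2   85.7] [14.1 14.9  8.1] zrange [74.3 87.4] plane mid [ 472.3 -163.7   81. ]
green [196.6 129.1] 223 [188 122  18  16] top 196 [ 490.9 -267.5   85.8] [14.7 15.   7.8] zrange [73.8 87.5] plane mid [ 491.  -267.8   81. ]
rack top z 48.856531547717 ((558.7684326171875, -220.80897521972656), (137.66009521484375, 266.4353942871094), 86.37293243408203)
[[ 421.5 -281.1]
 [ 687.4 -297.9]
 [ 696.1 -160.5]
 [ 430.2 -143.7]]
table z [-1.2  0.2  3.8]
blue [501.2 126.4] 421 [488 115  24  27] [487.2  58.7  62. ]
blue [462.4 129.9] 998 [437 116  47  31] [491.8  14.6  62. ]
blue [506.  161.4] 158 [498 153  14  17] [525.9  74.1  62. ]
blue [435.9 173.2] 888 [413 160  44  30] [540.2  -6.7  62. ]
blue [496.7 204.2] 692 [478 189  34  32] [577.4  75.8  62. ]
blue [456.4 209.5] 730 [433 194  42  31] [583.9  26.7  62. ]
```

>>> move_arm(
  moves=[
    {"translation":[-12,-33,0],"turn":[0,0,0],"hand":0.45},
    {"translation":[-12.3,-33.7,15],"turn":[0,0,0],"hand":0.45},
    {"translation":[0,0,40],"turn":[0,0,0],"hand":0.45},
    {"translation":[0,0,40],"turn":[0,0,0],"hand":0.45},
    {"translation":[0,0,40],"turn":[0,0,0],"hand":0.45},
    {"translation":[0,0,30],"turn":[0,0,0],"hand":0.45},
    {"translation":[0,0,0],"turn":[0,0,0],"hand":0.45},
    {"translation":[0,0,0],"turn":[0,0,0],"hand":0.1},
    {"translation":[0,0,0],"turn":[0,0,0],"hand":0.1},
    {"translation":[0,0,0],"turn":[0,0,0],"hand":0.1},
  ],
  grip_force=25,
)

```text
time_s: 3.2
eef_pos: [569.0, -273.1, 88.4]
ee_rot: [0.002, -0.0, 1.0, -0.001]
force: [0.3, -0.1, 0.2]
grip_width: 0.186
grip_force: 25.3
```

>>> move_arm(
  moves=[
    {"translation":[0,0,0],"turn":[0,0,0],"hand":0.1},
    {"translation":[0,0,0],"turn":[0,0,0],"hand":0.1},
  ],
)

```text
time_s: 3.37
eef_pos: [569.0, -273.1, 88.0]
ee_rot: [0.002, 0.0, 1.0, -0.001]
force: [0.3, 2.0, 7.2]
grip_width: 0.185
grip_force: 26.0
```

>>> move_arm(
  moves=[
    {"translation":[0,0,-15],"turn":[0,0,0],"hand":0.1},
    {"translation":[0,0,-35],"turn":[0,0,0],"hand":0.1},
    {"translation":[0,0,-40],"turn":[0,0,0],"hand":0.1},
    {"translation":[0,0,-30],"turn":[0,0,0],"hand":0.1},
    {"translation":[11.5,35.5,0],"turn":[0,0,0],"hand":0.1},
    {"translation":[11.5,35.5,0],"turn":[0,0,0],"hand":0.1},
    {"translation":[11.5,35.5,0],"turn":[0,0,0],"hand":0.1},
    {"translation":[11.5,35.5,0],"turn":[0,0,0],"hand":0.1},
    {"translation":[11.5,35.5,0],"turn":[0,0,0],"hand":0.1},
    {"translation":[11.5,35.5,0],"turn":[0,0,0],"hand":0.1},
  ],
)

```text
time_s: 4.2
eef_pos: [498.3, -58.0, 206.4]
ee_rot: [0.001, 0.0, 1.0, -0.0]
force: [0.2, 0.4, 0.4]
grip_width: 0.179
grip_force: 25.3
```

>>> move_arm(
  moves=[
    {"translation":[0,0,0],"turn":[0,0,0],"hand":0.1},
    {"translation":[0,0,0],"turn":[0,0,0],"hand":0.1},
  ],
)

```text
time_s: 4.37
eef_pos: [498.9, -58.3, 206.7]
ee_rot: [0.001, -0.001, 1.0, -0.0]
force: [0.8, 0.1, 0.1]
grip_width: 0.183
grip_force: 25.3
```

Run:
```python
from rig import sense,capture
import cv2,numpy as np,pickle
s=sense();c=capture("wrist");pickle.dump((s,c),open("w2.pkl","wb"))
cv2.imwrite("pics/w2.png",c["image"]);print(s["eef_pos"],s["ee_rot"],s["grip_force"],s["grip_width"])
```

```text
[498.94039462 -58.25824012 206.66137382] [ 1.08551945e-03 -1.25544475e-03  9.99998527e-01 -4.36943121e-04] 25.33598095178604 0.18250558804344594
```

View pics/w2.png

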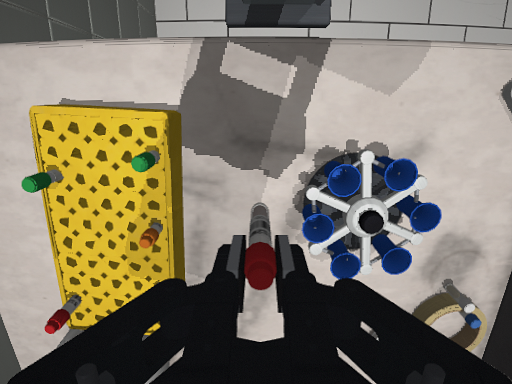

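The picture shows the red tube held upright at (260,260). All six cups are in view: (344,180), (400,174), (426,216), (397,261), (346,266) and (318,227), with the hub knob at (371,221).

```bash
cat >> h.py <<'E'
def rotor(c,s,zr=62):
    """hexagon fit on blue cup mouths: centre, angle (rad, mod 60deg), residuals"""
    P=cloud(c,s)
    b,m=blobs(c["image"],(105,120,30),(130,255,255),200)
    _,lab=cv2.connectedComponents(m)
    M=[]
    for ce,a,bx in b:
        if bx[0]+bx[2]>508 or bx[0]<4: continue
        l=lab[int(round(ce[1])),int(round(ce[0]))]
        if l==0: continue
        ys,xs=np.where(lab==l)
        h=cv2.convexHull(np.c_[xs,ys].astype(np.int32))
        pts=plane(c,h[:,0].astype(float),zr,s)[:,:2]
        q=P[lab==l];r=q[q[:,2]>zr-5][:,:2]
        cc,rad=cv2.minEnclosingCircle(pts.astype(np.float32))
        c2,r2=cv2.minEnclosingCircle(r.astype(np.float32)) if len(r)>5 else ((np.nan,)*2,0)
        if not 11<rad<22: continue
        M.append([*cc,rad,*c2,r2])
    M=np.array(M)
    from scipy.optimize import least_squares
    def res(p,X):
        v=X-p[:2];a=np.arctan2(v[:,1],v[:,0]);k=np.round((a-p[2])/(np.pi/3))
        t=p[2]+k*np.pi/3
        return (v-55*np.c_[np.cos(t),np.sin(t)]).ravel()
    out=[]
    for X in(M[:,:2],M[:,3:5]):
        if np.isnan(X).any(): continue
        best=min((least_squares(res,[*X.mean(0),t],args=(X,),loss="soft_l1") for t in np.radians([0,15,30,45])),key=lambda r:r.cost)
        out.append((best.x,res(best.x,X).reshape(-1,2)))
    return M,out
E
python3 - <<'E'
from h import *
import pickle
np.set_printoptions(suppress=True,precision=1)
s,c=pickle.load(open("w2.pkl","rb"))
M,o=rotor(c,s);print(M)
for p,r in o:
    print(p[:2],np.degrees(p[2]),"max res",abs(r).max())
    t=p[2]+np.arange(6)*np.pi/3;print(p[:2]+55*np.c_[np.cos(t),np.sin(t)])
P=cloud(c,s);b,m=blobs(c["image"],(0,0,0),(180,255,45),100)
k=P[215:228,364:378].reshape(-1,3);k=k[k[:,2]>62];print("knob",k.mean(0))
# held tube: body bottom direction
k=P[200:232,250:270].reshape(-1,3);k=k[k[:,2]>90]; 
for z in range(110,180,10):
    j=k[abs(k[:,2]-z)<5]
    if len(j)>3: print(z,len(j),j.mean(0))
E
```

```text
[[491.1  19.5  20.6 493.   22.9  16.7]]
[546.1  20.5] 480.94086552080586 max res 6.602037316838505e-07
[[517.8  67.6]
 [491.1  19.5]
 [519.3 -27.6]
 [574.3 -26.7]
 [601.   21.4]
 [572.8  68.5]]
[489.  -31.9] 85.78383342417317 max res 4.4559190115478486e-07
[[493.   22.9]
 [443.5  -1. ]
 [439.4 -55.9]
 [484.9 -86.8]
 [534.4 -62.9]
 [538.5  -8. ]]
knob [533.9  52.4  65.8]
130 60 [493.6 -58.6 130.9]
140 94 [493.8 -58.5 140.1]
150 97 [493.5 -58.4 150.2]
160 119 [493.5 -58.3 160. ]
170 128 [493.2 -58.1 169.9]
```

```bash
python3 - <<'E'
import re
t=open("h.py").read();i=t.index("def rotor")
open("h.py","w").write(t[:i]+'''def rotor(c,s,zr=62,guess=(534,52.4)):
    """hexagon fit on the rims (blue points at rim height): centres, [cx,cy,angle], residuals"""
    from scipy.optimize import least_squares
    P=cloud(c,s); hsv=cv2.cvtColor(c["image"],cv2.COLOR_BGR2HSV)
    m=(cv2.inRange(hsv,(100,90,20),(135,255,255))>0)&(abs(P[...,2]-zr)<4)&(np.hypot(P[...,0]-guess[0],P[...,1]-guess[1])<80)
    n,lab=cv2.connectedComponents(cv2.dilate(m.astype(np.uint8),np.ones((3,3))))
    M=[]
    for l in range(1,n):
        r=P[m&(lab==l)][:,:2]
        if len(r)<15: continue
        cc,rad=cv2.minEnclosingCircle(r.astype(np.float32)); M.append([*cc,rad,len(r)])
    M=np.array(M);X=M[(M[:,2]>12)&(M[:,2]<19),:2]
    def res(p):
        v=X-p[:2];a=np.arctan2(v[:,1],v[:,0]);t=p[2]+np.round((a-p[2])/(np.pi/3))*np.pi/3
        return (v-55*np.c_[np.cos(t),np.sin(t)]).ravel()
    b=min((least_squares(res,[*guess,t],loss="soft_l1") for t in np.radians([0,15,30,45])),key=lambda r:r.cost)
    return M,b.x,res(b.x).reshape(-1,2)
def show_rotor(c,s):
    M,p,r=rotor(c,s);print(M);print("centre",p[:2],"deg",np.degrees(p[2]),"max res",abs(r).max())
    t=p[2]+np.arange(6)*np.pi/3;print(p[:2]+55*np.c_[np.cos(t),np.sin(t)]);return p
''')
E
python3 - <<'E'
from h import *
import pickle
np.set_printoptions(suppress=True,precision=1)
s,c=pickle.load(open("w2.pkl","rb"));show_rotor(c,s)
E
```

```text
[[486.9  77.6  16.8 315. ]
 [493.   22.9  16.7 324. ]
 [532.2 109.8  16.9 285. ]
 [543.2   1.2  16.8 258. ]
 [581.8  87.5  16.8 268. ]
 [587.9  32.8  17.  242. ]]
centre [537.5  55.3] deg -1284.0253744083393 max res 0.6587410336448158
[[487.3  77.7]
 [493.   23. ]
 [543.2   0.6]
 [587.7  32.9]
 [582.   87.6]
 [531.8 110. ]]
```

>>> move_arm(
  moves=[
    {"translation":[-22,29.5,0],"turn":[0,0,0],"hand":0.1},
    {"translation":[-22.3,29.4,0],"turn":[0,0,0],"hand":0.1},
    {"translation":[0,0,20],"turn":[0,0,0],"hand":0.1},
    {"translation":[0,0,20],"turn":[0,0,0],"hand":0.1},
    {"translation":[0,0,0],"turn":[0,0,0],"hand":0.1},
    {"translation":[0,0,0],"turn":[0,0,0],"hand":0.1},
  ],
)

```text
time_s: 4.92
eef_pos: [543.5, -1.6, 165.2]
ee_rot: [-0.001, 0.001, 1.0, 0.0]
force: [-0.6, -0.0, 0.8]
grip_width: 0.185
grip_force: 25.3
```

>>> move_arm(
  moves=[
    {"translation":[0,1.5,15],"turn":[0,0,0],"hand":0.1},
    {"translation":[0,0,15],"turn":[0,0,0],"hand":0.1},
    {"translation":[0,0,15],"turn":[0,0,0],"hand":0.1},
    {"translation":[0,0,8],"turn":[0,0,0],"hand":0.1},
    {"translation":[0,0,4],"turn":[0,0,0],"hand":0.1},
    {"translation":[0,0,0],"turn":[0,0,0],"hand":0.1},
    {"translation":[0,0,0],"turn":[0,0,0],"hand":0.1},
  ],
)

```text
time_s: 5.5
eef_pos: [543.9, 0.5, 109.3]
ee_rot: [0.001, 0.0, 1.0, -0.0]
force: [1.2, -0.2, -0.6]
grip_width: 0.185
grip_force: 25.4
```

>>> move_arm(
  moves=[
    {"translation":[0,0,3],"turn":[0,0,0],"hand":0.1},
    {"translation":[0,0,1.5],"turn":[0,0,0],"hand":0.1},
    {"translation":[0,0,0],"turn":[0,0,0],"hand":0.1},
    {"translation":[0,0,0],"turn":[0,0,0],"hand":0.3},
    {"translation":[0,0,0],"turn":[0,0,0],"hand":0.36},
    {"translation":[0,0,0],"turn":[0,0,0],"hand":0.36},
  ],
)

```text
time_s: 6.0
eef_pos: [543.4, 0.9, 104.0]
ee_rot: [0.0, 0.0, 1.0, -0.0]
force: [0.3, 0.0, 0.2]
grip_width: 0.359
grip_force: 0.0
```

>>> move_arm(
  moves=[
    {"translation":[0,0,-20],"turn":[0,0,0],"hand":0.4},
    {"translation":[0,0,-35],"turn":[0,0,0],"hand":0.4},
    {"translation":[0,0,-35],"turn":[0,0,0],"hand":0.4},
    {"translation":[0,0,-25],"turn":[0,0,0],"hand":0.4},
    {"translation":[-9.5,-33.5,0],"turn":[0,0,0],"hand":0.4},
    {"translation":[-9.5,-33.5,0],"turn":[0,0,0],"hand":0.4},
    {"translation":[-9.5,-33.5,0],"turn":[0,0,0],"hand":0.4},
    {"translation":[-9.5,-33.5,0],"turn":[0,0,0],"hand":0.4},
    {"translation":[-9.5,-33.5,0],"turn":[0,0,0],"hand":0.4},
    {"translation":[-9.5,-33.5,0],"turn":[0,0,0],"hand":0.4},
  ],
)

```text
time_s: 6.83
eef_pos: [600.4, -201.8, 218.6]
ee_rot: [-0.0, 0.0, 1.0, 0.0]
force: [0.4, 0.6, 0.4]
grip_width: 0.398
grip_force: 0.0
```

>>> move_arm(
  moves=[
    {"translation":[0,0,0],"turn":[0,0,0],"hand":0.4},
    {"translation":[0,0,0],"turn":[0,0,0],"hand":0.4},
  ],
)

```text
time_s: 7.0
eef_pos: [600.1, -201.5, 217.9]
ee_rot: [-0.001, 0.001, 1.0, 0.0]
force: [0.1, 0.2, 0.5]
grip_width: 0.401
grip_force: 0.0
```

```bash
cat >> h.py <<'E'
def caps(c,s,zo=0):
    """cap tops at their height in the rack (zo = how much higher elsewhere)"""
    P=cloud(c,s)
    for n,lo,hi,z in(("red",(0,140,60),(6,255,255),97),("orange",(7,140,80),(17,255,255),85),("green",(40,80,40),(85,255,255),85)):
        b,m=blobs(c["image"],lo,hi,25)
        for ce,a,(x,y,w,h) in b:
            q=P[y:y+h,x:x+w][m[y:y+h,x:x+w]>0]
            for o in(0,16):
                t=q[abs(q[:,2]-z-o)<5]
                if len(t)>20: print(n,"rack" if o==0 else "rotor",ce,a,len(t),t.mean(0),"zmax",np.nanpercentile(q[:,2],97))
def snap(name,pic=True):
    from rig import sense,capture
    import pickle
    s=sense();c=capture("wrist");pickle.dump((s,c),open(name+".pkl","wb"))
    if pic: cv2.imwrite(f"pics/{name}.png",c["image"])
    print("tcp",s["eef_pos"],"grip",s["grip_width"],s["grip_force"]);return s,c
np.set_printoptions(suppress=True,precision=1)
E
python3 - <<'E'
from h import *
s,c=snap("w3");caps(c,s)
E
```

```text
tcp [ 600.1 -201.5  217.9] grip 0.40092838714543144 0.0
orange rack [296.5 133. ] 166 112 [ 549.  -168.4   84.8] zmax 86.11158974643274
orange rack [288.7 213.3] 164 98 [ 626.  -173.5   84.7] zmax 85.98861972313983
green rack [304.8  40.2] 363 297 [ 473.1 -163.9   86. ] zmax 87.73545802977068
green rack [180.2  64.8] 352 282 [ 491.7 -267.7   85.9] zmax 87.84410274174347
```

View pics/w3.png

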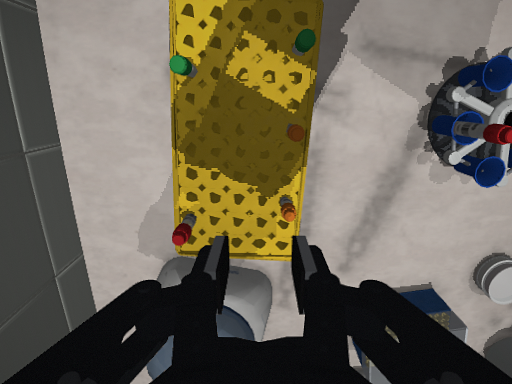

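Red 1 stands in its cup, seen at (495,132). Red 2 is at (181,235), and a grey instrument is close behind the rack at about (215,300).

Run:
```python
from h import *
import pickle
s,c=pickle.load(open("w3.pkl","rb"));P=cloud(c,s)
hsv=cv2.cvtColor(c["image"],cv2.COLOR_BGR2HSV)
m=(cv2.inRange(hsv,(165,120,50),(180,255,255))|cv2.inRange(hsv,(0,120,50),(6,255,255)))>0
m[:, 230:]=0
q=P[m];t=q[abs(q[:,2]-97)<5];print(len(q),t.mean(0),np.ptp(t,axis=0))
d=P[240:384,120:300].reshape(-1,3);d=d[(d[:,0]>700-15)&(d[:,2]>15)&(d[:,2]<170)]
for y in range(-320,-140,20):
    k=d[abs(d[:,1]-y)<10]
    if len(k): print(y,len(k),"minx",k[:,0].min(),"maxz",k[:,2].max(),"minx z>90",k[k[:,2]>90][:,0].min() if (k[:,2]>90).any() else None)
ct=dict(np.load("top0.npz"));Q=cloud(ct)[60:140,330:410].reshape(-1,3);Q=Q[Q[:,2]>70]
print("top view dome",Q[:,0].min(),Q.max(0),np.percentile(Q,[3,97],axis=0))
```

```text
306 [ 644.2 -277.3   96.5] [10.  11.7  6.3]
-320 418 minx 712.6731855704043 maxz 114.81719286842429 minx z>90 772.8148047603412
-300 823 minx 685.2853798181477 maxz 116.84329083436361 minx z>90 750.3679651482939
-280 96 minx 685.0764285797511 maxz 54.22231464530489 minx z>90 None
-240 865 minx 685.1746346275767 maxz 105.38927159923472 minx z>90 742.1366921115762
-220 1339 minx 685.022381696641 maxz 101.65729746600687 minx z>90 750.7362108748345
-200 1107 minx 685.0645102235102 maxz 82.01986014629477 minx z>90 None
-180 212 minx 685.0171125896265 maxz 53.82476829660084 minx z>90 None
-160 29 minx 685.0125423251726 maxz 53.114629264956704 minx z>90 None
top view dome 721.1220944305451 [ 891.8 -149.6  122.7] [[ 736.6 -316.5   75. ]
 [ 871.7 -192.6  119.6]]
```

>>> move_arm(
  moves=[
    {"translation":[-22,-38,0],"turn":[0,0,0],"hand":0.42},
    {"translation":[-22,-37.8,0],"turn":[0,0,0],"hand":0.42},
    {"translation":[0,0,30],"turn":[0,0,0],"hand":0.42},
    {"translation":[0,0,36],"turn":[0,0,0],"hand":0.42},
    {"translation":[0,0,36],"turn":[0,0,0],"hand":0.42},
    {"translation":[0,0,28],"turn":[0,0,0],"hand":0.42},
    {"translation":[0,0,0],"turn":[0,0,0],"hand":0.42},
    {"translation":[0,0,0],"turn":[0,0,0],"hand":0.42},
  ],
)

```text
time_s: 7.72
eef_pos: [642.1, -270.9, 88.7]
ee_rot: [-0.001, -0.001, 1.0, 0.001]
force: [-0.7, 0.3, 0.7]
grip_width: 0.422
grip_force: 0.0
```

>>> move_arm(
  moves=[
    {"translation":[-2,-6.4,1],"turn":[0,0,0],"hand":0.42},
    {"translation":[0,0,0],"turn":[0,0,0],"hand":0.42},
    {"translation":[0,0,0],"turn":[0,0,0],"hand":0.1},
    {"translation":[0,0,0],"turn":[0,0,0],"hand":0.1},
    {"translation":[0,0,0],"turn":[0,0,0],"hand":0.1},
    {"translation":[0,0,0],"turn":[0,0,0],"hand":0.1},
    {"translation":[0,0,0],"turn":[0,0,0],"hand":0.1},
  ],
)

```text
time_s: 8.3
eef_pos: [644.7, -278.9, 89.5]
ee_rot: [0.001, 0.0, 1.0, -0.001]
force: [-1.1, 0.0, 5.8]
grip_width: 0.183
grip_force: 24.4
```

>>> move_arm(
  moves=[
    {"translation":[0,0,-15],"turn":[0,0,0],"hand":0.1},
    {"translation":[0,0,-35],"turn":[0,0,0],"hand":0.1},
    {"translation":[0,0,-40],"turn":[0,0,0],"hand":0.1},
    {"translation":[0,0,-33],"turn":[0,0,0],"hand":0.1},
    {"translation":[19.4,27.4,0],"turn":[0,0,0],"hand":0.1},
    {"translation":[19.4,27.4,0],"turn":[0,0,0],"hand":0.1},
    {"translation":[19.4,27.4,0],"turn":[0,0,0],"hand":0.1},
    {"translation":[19.4,27.4,0],"turn":[0,0,0],"hand":0.1},
    {"translation":[19.4,27.4,0],"turn":[0,0,0],"hand":0.1},
    {"translation":[19.4,27.4,0],"turn":[0,0,0],"hand":0.1},
  ],
)

```text
time_s: 9.13
eef_pos: [526.5, -112.9, 211.0]
ee_rot: [0.0, 0.0, 1.0, -0.0]
force: [0.1, -0.5, -0.4]
grip_width: 0.188
grip_force: 24.5
```

>>> move_arm(
  moves=[
    {"translation":[19.4,27.4,0],"turn":[0,0,0],"hand":0.1},
    {"translation":[19.4,27.4,0],"turn":[0,0,0],"hand":0.1},
    {"translation":[0,0,0],"turn":[0,0,0],"hand":0.1},
    {"translation":[0,0,0],"turn":[0,0,0],"hand":0.1},
    {"translation":[0,0,0],"turn":[0,0,0],"hand":0.1},
  ],
)

```text
time_s: 9.55
eef_pos: [489.3, -59.7, 211.2]
ee_rot: [0.001, -0.0, 1.0, -0.0]
force: [0.3, -0.6, -0.1]
grip_width: 0.182
grip_force: 24.5
```

Run:
```python
from h import *
s,c=snap("w4");show_rotor(c,s);caps(c,s)
```

```text
tcp [489.3 -59.7 211.2] grip 0.181913946903591 24.499256908893585
[[487.1  75.9  17.  296. ]
 [493.8  21.7  16.9 296. ]
 [529.9 110.   17.  278. ]
 [544.8   0.5  16.8 187. ]
 [580.9  88.8  16.7 255. ]
 [587.2  35.3  16.   90. ]
 [592.1  23.5   7.9  34. ]]
centre [537.3  55.3] deg 517.7549945185054 max res 1.0282755992678858
[[486.4  76.1]
 [493.8  21.6]
 [544.7   0.8]
 [588.2  34.5]
 [580.8  89. ]
 [529.9 109.8]]
orange rack [152.4 245. ] 236 94 [ 548.3 -167.4   84.3] zmax 85.67608941487762
green rack [147.4 171.4] 326 229 [ 471.6 -161.7   85.6] zmax 87.69817340201803
green rack [ 43.1 190.9] 389 227 [ 490.6 -265.9   85.3] zmax 87.65143605134995
```

View pics/w4.png

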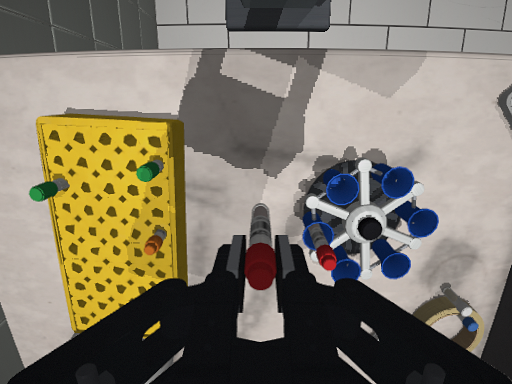

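Red 1 stands seated at (320,245), and the opposite cup is at (424,222), world (530,110). I'll place red 2 there.

>>> move_arm(
  moves=[
    {"translation":[-8.1,33.9,0],"turn":[0,0,0],"hand":0.1},
    {"translation":[-8.1,33.9,0],"turn":[0,0,0],"hand":0.1},
    {"translation":[-8.1,33.9,0],"turn":[0,0,0],"hand":0.1},
    {"translation":[-8.1,33.9,0],"turn":[0,0,0],"hand":0.1},
    {"translation":[-8.2,33.9,0],"turn":[0,0,0],"hand":0.1},
    {"translation":[0,0,20],"turn":[0,0,0],"hand":0.1},
    {"translation":[0,0,20],"turn":[0,0,0],"hand":0.1},
    {"translation":[0,0,0],"turn":[0,0,0],"hand":0.1},
    {"translation":[0,0,0],"turn":[0,0,0],"hand":0.1},
  ],
)

```text
time_s: 10.35
eef_pos: [529.8, 109.5, 170.3]
ee_rot: [-0.001, 0.001, 1.0, -0.0]
force: [0.0, -0.6, 0.2]
grip_width: 0.182
grip_force: 24.6
```

>>> move_arm(
  moves=[
    {"translation":[0,0,15],"turn":[0,0,0],"hand":0.1},
    {"translation":[0,0,15],"turn":[0,0,0],"hand":0.1},
    {"translation":[0,0,15],"turn":[0,0,0],"hand":0.1},
    {"translation":[0,0,10],"turn":[0,0,0],"hand":0.1},
    {"translation":[0,0,5],"turn":[0,0,0],"hand":0.1},
    {"translation":[0,0,3],"turn":[0,0,0],"hand":0.1},
    {"translation":[0,0,0],"turn":[0,0,0],"hand":0.1},
    {"translation":[0,0,0],"turn":[0,0,0],"hand":0.1},
  ],
)

```text
time_s: 11.02
eef_pos: [530.7, 109.8, 109.4]
ee_rot: [0.002, 0.0, 1.0, -0.0]
force: [-0.1, -1.0, 5.3]
grip_width: 0.179
grip_force: 25.1
```

>>> move_arm(
  moves=[
    {"translation":[0,0,0],"turn":[0,0,0],"hand":0.3},
    {"translation":[0,0,0],"turn":[0,0,0],"hand":0.36},
    {"translation":[0,0,0],"turn":[0,0,0],"hand":0.36},
    {"translation":[0,0,-20],"turn":[0,0,0],"hand":0.38},
    {"translation":[0,0,-35],"turn":[0,0,0],"hand":0.4},
    {"translation":[0,0,-35],"turn":[0,0,0],"hand":0.4},
    {"translation":[0,0,-15],"turn":[0,0,0],"hand":0.4},
  ],
)

```text
time_s: 11.6
eef_pos: [530.6, 110.2, 217.2]
ee_rot: [0.003, -0.0, 1.0, -0.0]
force: [1.2, -0.2, -0.2]
grip_width: 0.402
grip_force: 0.0
```

>>> move_arm(
  moves=[
    {"translation":[6.1,-34,0],"turn":[0,0,0],"hand":0.4},
    {"translation":[6.1,-34,0],"turn":[0,0,0],"hand":0.4},
    {"translation":[6.1,-34,0],"turn":[0,0,0],"hand":0.4},
    {"translation":[6.1,-34,0],"turn":[0,0,0],"hand":0.4},
    {"translation":[6.1,-34,0],"turn":[0,0,0],"hand":0.4},
    {"translation":[0,0,0],"turn":[0,0,0],"hand":0.4},
    {"translation":[0,0,0],"turn":[0,0,0],"hand":0.4},
  ],
)

```text
time_s: 12.18
eef_pos: [498.8, -61.1, 212.8]
ee_rot: [-0.0, 0.002, 1.0, 0.0]
force: [0.3, 1.1, -0.0]
grip_width: 0.398
grip_force: 0.0
```

Run:
```python
from h import *
s,c=snap("w5");show_rotor(c,s);caps(c,s)
P=cloud(c,s);hsv=cv2.cvtColor(c["image"],cv2.COLOR_BGR2HSV)
m=((cv2.inRange(hsv,(165,120,40),(180,255,255))|cv2.inRange(hsv,(0,120,40),(6,255,255)))>0)&(P[...,1]>-60)
n,lab=cv2.connectedComponents(m.astype(np.uint8))
for l in range(1,n):
    q=P[lab==l]
    if len(q)>40: z=np.nanpercentile(q[:,2],97);print("red in rotor",len(q),"ztop",z,q[q[:,2]>z-4].mean(0))
```

```text
tcp [498.8 -61.1 212.8] grip 0.39805022499518167 0.0
[[487.   77.   16.9 302. ]
 [493.   22.7  16.7 300. ]
 [531.1 109.6  16.5 207. ]
 [543.3   0.3  16.8 185. ]
 [581.3  88.3  16.9 249. ]
 [587.8  33.3  16.6 221. ]]
centre [537.3  55.2] deg 456.49608609124897 max res 0.35394795332688034
[[531.  109.8]
 [486.8  77.1]
 [493.   22.5]
 [543.5   0.6]
 [587.7  33.3]
 [581.5  87.9]]
red rotor [335.2 249.2] 28 26 [541.8   3.7 114.7] zmax 118.05114249541339
orange rack [153.1 236.7] 208 95 [ 548.4 -167.1   84.6] zmax 86.140634767624
green rack [148.1 161.5] 325 231 [ 471.7 -161.6   85.5] zmax 87.56648099872692
green rack [ 43.4 181.9] 394 236 [ 490.9 -266.    85.2] zmax 87.36852048150561
red in rotor 463 ztop 117.82919984018169 [530.6 108.9 116.6]
red in rotor 378 ztop 118.02854685143906 [542.5  -0.5 118. ]
```

View pics/w5.png

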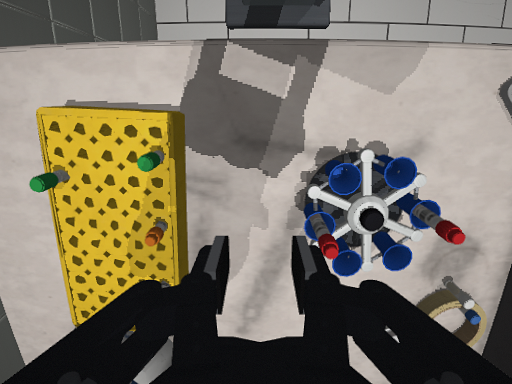

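Both red tubes stand upright in opposite cups, at (325,235) and (440,225). Their tops read about 4 mm high, so I'll check the depth before going on.

Run:
```python
from h import *
import pickle
for n in("w1","w3","w4","w5"):
    s,c=pickle.load(open(n+".pkl","rb"));P=cloud(c,s);hsv=cv2.cvtColor(c["image"],cv2.COLOR_BGR2HSV)
    m=((cv2.inRange(hsv,(165,120,40),(180,255,255))|cv2.inRange(hsv,(0,120,40),(6,255,255)))>0)&(P[...,2]<125)
    k,lab=cv2.connectedComponents(m.astype(np.uint8))
    for l in range(1,k):
        q=P[lab==l]
        if len(q)>60: print(n,len(q),"z pct",np.nanpercentile(q[:,2],[3,25,50,75,90,97,99.5]),np.nanmedian(q,axis=0))
s,c=pickle.load(open("w5.pkl","rb"));P=cloud(c,s)
q=P[212:228,362:382].reshape(-1,3);print("knob",np.nanpercentile(q[:,2],[50,90,97]))
im=cv2.resize(c["image"][140:290,290:480],None,fx=4,fy=4,interpolation=cv2.INTER_CUBIC);cv2.imwrite("pics/w5c.png",im)
```

```text
w1 234 z pct [77.1 87.6 92.2 96.8 97.5 98.  98.5] [ 565.1 -271.1   92.2]
w3 503 z pct [ 94.6 101.5 108.5 113.1 116.7 117.6 118.2] [544.9  -4.9 108.5]
w3 305 z pct [76.7 86.1 90.7 96.8 97.6 98.  98.4] [ 641.6 -276.1   90.7]
w4 380 z pct [ 95.4 104.1 110.  116.6 117.3 118.  118.4] [540.9  -0.9 110. ]
w5 463 z pct [ 95.6 103.3 109.9 116.  117.2 117.8 118.1] [528.7 105.9 109.9]
w5 376 z pct [ 95.8 105.  110.5 116.7 117.4 117.9 118.2] [540.   -0.9 110.5]
knob [65.7 67.  67.3]
```

View pics/w5c.png

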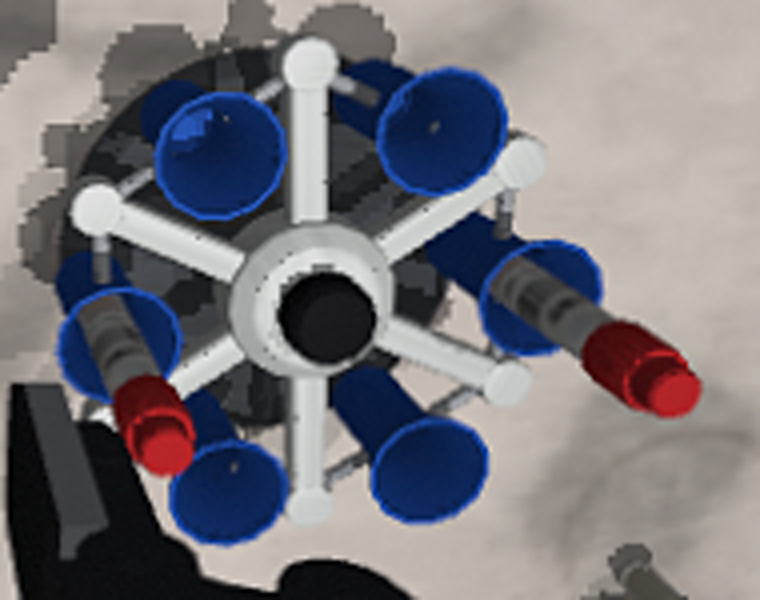

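Run:
```python
from h import *
import pickle
for n in("w2","w4","w5"):
    s,c=pickle.load(open(n+".pkl","rb"));P=cloud(c,s)
    M,p,r=rotor(c,s);t=p[2]+np.arange(6)*np.pi/3
    for x,y in p[:2]+55*np.c_[np.cos(t),np.sin(t)]:
        d=np.hypot(P[...,0]-x,P[...,1]-y)
        q=P[d<15.5];q=q[q[:,2]<70];e=np.hypot(q[:,0]-x,q[:,1]-y);i=np.argsort(q[:,2])[:6]
        rim=P[(d>13.5)&(d<18)];rim=rim[abs(rim[:,2]-62)<4]
        print(n,np.round([x,y]),"lowest z",q[i,2],"at r",e[i],"rim z95",np.percentile(rim[:,2],95))
```

```text
w2 [487.  78.] lowest z [-2.  -1.6 -1.6 -1.6 -1.2 -1.2] at r [13.1 12.5 15.5  8.5 13.4 14.5] rim z95 62.81941448321858
w2 [493.  23.] lowest z [-1.8 -1.6 -1.6 -1.6 -1.5 -1.3] at r [10.5 13.3 13.5 14.4  9.6  7.9] rim z95 63.009046944572695
w2 [543.   1.] lowest z [-1.8 -1.4 -1.3 -1.2 -1.1 -1. ] at r [14.5 14.5  9.8 11.7 13.5  7.2] rim z95 62.9557520447349
w2 [588.  33.] lowest z [-0.2  0.2  0.8  8.3  8.7  8.7] at r [12.3 14.  13.1 11.2 14.8 14.9] rim z95 62.954737325128356
w2 [582.  88.] lowest z [0.5 0.6 5.3 5.6 5.9 6.3] at r [13.7 14.8 15.2 12.5 12.1 10.6] rim z95 62.721718996085286
w2 [532. 110.] lowest z [-0.9  0.3  1.8  7.9  8.   8.4] at r [14.2 14.7 14.3 11.5 10.6  9.8] rim z95 62.863769978727646
w4 [486.  76.] lowest z [-1.9 -1.5 -1.3 -1.3 -1.2 -1.2] at r [11.  10.8  8.2 14.  11.1 15.5] rim z95 62.813754354238434
w4 [494.  22.] lowest z [-1.9 -1.8 -1.7 -1.6 -1.4 -1.3] at r [14.  14.5 15.4 15.4 14.6 15.3] rim z95 63.11096917647207
w4 [545.   1.] lowest z [-2.1 -1.2 -1.2 -1.1 -1.1 -1. ] at r [11.4  7.9  9.2 15.3 12.8  8.1] rim z95 62.96862660386492
w4 [588.  35.] lowest z [8.5 8.
[... 321 characters left out ...]
 [531. 110.] lowest z [-0.4  0.4  0.4  0.7  1.   8. ] at r [15.4 15.3 12.6 14.8 13.6 13.5] rim z95 63.07778447522085
w5 [487.  77.] lowest z [-1.8 -1.6 -1.5 -1.5 -1.4 -1.2] at r [ 8.1 12.9 15.3 14.7 11.5 14.9] rim z95 62.798482410962066
w5 [493.  22.] lowest z [-2.  -1.6 -1.6 -1.3 -1.2 -1.2] at r [11.8 10.4 14.6 13.4  8.7 11.8] rim z95 62.85156236584912
w5 [543.   1.] lowest z [-2.1 -2.  -1.6 -1.6 -1.1 -1.1] at r [14.8  6.7  7.9 12.2  8.4 10.4] rim z95 63.07350888477663
w5 [588.  33.] lowest z [8.5 8.8 8.9 9.  9.  9.2] at r [13.2 10.1 10.7 14.5 11.7 14.9] rim z95 62.93854633889731
w5 [581.  88.] lowest z [0.  0.1 4.5 6.  6.6 6.8] at r [15.  14.9 12.  12.3 12.3 11. ] rim z95 62.85045530435277
```

>>> move_arm(
  moves=[
    {"translation":[-22.3,30.8,0],"turn":[0,0,0],"hand":0},
    {"translation":[-22.3,30.8,0],"turn":[0,0,0],"hand":0},
    {"translation":[0,0,30],"turn":[0,0,0],"hand":0},
    {"translation":[0,0,30],"turn":[0,0,0],"hand":0},
    {"translation":[0,0,8],"turn":[0,0,0],"hand":0},
    {"translation":[0,0,0],"turn":[0,0,0],"hand":0},
    {"translation":[0,0,0],"turn":[0,0,0],"hand":0},
  ],
)

```text
time_s: 12.82
eef_pos: [544.0, 2.1, 145.8]
ee_rot: [0.0, -0.0, 1.0, -0.0]
force: [0.0, -0.7, 0.3]
grip_width: 0.002
grip_force: 0.0
```

>>> move_arm(
  moves=[
    {"translation":[0,-1,5],"turn":[0,0,0],"hand":0},
    {"translation":[0,0,3],"turn":[0,0,0],"hand":0},
    {"translation":[0,0,1],"turn":[0,0,0],"hand":0},
    {"translation":[0,0,1],"turn":[0,0,0],"hand":0},
    {"translation":[0,0,0],"turn":[0,0,0],"hand":0},
    {"translation":[0,0,0],"turn":[0,0,0],"hand":0},
  ],
)

```text
time_s: 13.32
eef_pos: [544.3, 0.5, 136.0]
ee_rot: [0.001, 0.0, 1.0, -0.0]
force: [-0.9, -0.2, 4.6]
grip_width: -0.0
grip_force: 2.6
```

>>> move_arm(
  moves=[
    {"translation":[0,0,1],"turn":[0,0,0],"hand":0},
    {"translation":[0,0,1],"turn":[0,0,0],"hand":0},
    {"translation":[0,0,0],"turn":[0,0,0],"hand":0},
    {"translation":[0,0,0],"turn":[0,0,0],"hand":0},
  ],
)

```text
time_s: 13.65
eef_pos: [545.4, 0.2, 135.9]
ee_rot: [0.003, 0.0, 1.0, -0.001]
force: [-1.3, -0.4, 16.7]
grip_width: -0.003
grip_force: 8.4
```

The contact is at about 117 mm and doesn't move under 17 N, so red 1 is on the floor of its cup, and red 2 sits at the same height. Next is the near orange tube.

>>> move_arm(
  moves=[
    {"translation":[0,0,-15],"turn":[0,0,0],"hand":0},
    {"translation":[0,0,-30],"turn":[0,0,0],"hand":0.42},
    {"translation":[0,0,-30],"turn":[0,0,0],"hand":0.42},
    {"translation":[-0.8,-33,0],"turn":[0,0,0],"hand":0.42},
    {"translation":[-0.8,-33,0],"turn":[0,0,0],"hand":0.42},
    {"translation":[-0.8,-33,0],"turn":[0,0,0],"hand":0.42},
    {"translation":[-0.8,-33,0],"turn":[0,0,0],"hand":0.42},
    {"translation":[-0.8,-36,0],"turn":[0,0,0],"hand":0.42},
    {"translation":[0,0,0],"turn":[0,0,0],"hand":0.42},
    {"translation":[0,0,0],"turn":[0,0,0],"hand":0.42},
  ],
)

```text
time_s: 14.48
eef_pos: [547.4, -168.8, 207.9]
ee_rot: [0.0, 0.001, 1.0, 0.0]
force: [0.8, 1.2, -0.5]
grip_width: 0.425
grip_force: 0.0
```

>>> move_arm(
  moves=[
    {"translation":[-1,0.5,30],"turn":[0,0,0],"hand":0.42},
    {"translation":[0,0,36],"turn":[0,0,0],"hand":0.42},
    {"translation":[0,0,36],"turn":[0,0,0],"hand":0.42},
    {"translation":[0,0,27],"turn":[0,0,0],"hand":0.42},
    {"translation":[0,0,0],"turn":[0,0,0],"hand":0.42},
    {"translation":[0,0,0],"turn":[0,0,0],"hand":0.42},
  ],
)

```text
time_s: 14.98
eef_pos: [548.6, -165.9, 79.0]
ee_rot: [-0.001, -0.0, 1.0, 0.0]
force: [-0.2, 0.5, 1.6]
grip_width: 0.418
grip_force: 0.0
```

>>> move_arm(
  moves=[
    {"translation":[0,0,0],"turn":[0,0,0],"hand":0.08},
    {"translation":[0,0,0],"turn":[0,0,0],"hand":0.08},
    {"translation":[0,0,0],"turn":[0,0,0],"hand":0.08},
    {"translation":[0,0,0],"turn":[0,0,0],"hand":0.08},
    {"translation":[0,0,0],"turn":[0,0,0],"hand":0.08},
    {"translation":[0,0,0],"turn":[0,0,0],"hand":0.08},
  ],
)

```text
time_s: 15.48
eef_pos: [549.8, -167.2, 81.1]
ee_rot: [0.002, 0.0, 1.0, -0.001]
force: [-0.0, 1.6, 8.1]
grip_width: 0.167
grip_force: 25.4
```

>>> move_arm(
  moves=[
    {"translation":[0,0,-15],"turn":[0,0,0],"hand":0.08},
    {"translation":[0,0,-35],"turn":[0,0,0],"hand":0.08},
    {"translation":[0,0,-40],"turn":[0,0,0],"hand":0.08},
    {"translation":[0,0,-35],"turn":[0,0,0],"hand":0.08},
    {"translation":[12.5,26.8,0],"turn":[0,0,0],"hand":0.08},
    {"translation":[12.5,26.8,0],"turn":[0,0,0],"hand":0.08},
    {"translation":[12.5,26.8,0],"turn":[0,0,0],"hand":0.08},
    {"translation":[12.5,26.8,0],"turn":[0,0,0],"hand":0.08},
    {"translation":[0,0,0],"turn":[0,0,0],"hand":0.08},
    {"translation":[0,0,0],"turn":[0,0,0],"hand":0.08},
  ],
)

```text
time_s: 16.32
eef_pos: [498.6, -58.7, 205.0]
ee_rot: [0.001, -0.001, 1.0, -0.0]
force: [2.0, -0.2, -0.3]
grip_width: 0.168
grip_force: 24.8
```

Run:
```python
from h import *
s,c=snap("w6");show_rotor(c,s);caps(c,s)
```

```text
tcp [498.6 -58.7 205. ] grip 0.16809293710379486 24.761283695697784
[[487.   77.3  16.8 319. ]
 [493.1  22.9  16.8 329. ]
 [530.8 110.   16.8 213. ]
 [543.6   0.9  16.9 204. ]
 [581.3  88.   16.5 257. ]
 [587.9  33.3  16.5 194. ]]
centre [537.3  55.4] deg -1463.4547655706965 max res 0.2588461350568414
[[587.7  33.5]
 [581.5  88.2]
 [531.  110. ]
 [486.8  77.3]
 [493.1  22.7]
 [543.6   0.8]]
green rack [142.6 162.5] 354 251 [ 471.6 -161.7   85.6] zmax 87.58308588088242
green rack [ 35.4 183.1] 423 246 [ 490.8 -266.    85.3] zmax 87.51361522547965
```

View pics/w6.png

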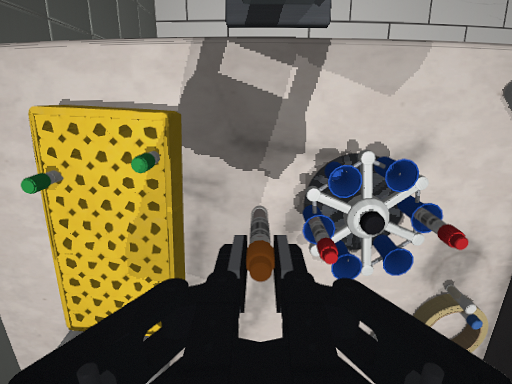

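The orange tube is held upright at (260,260) and the rotor hasn't turned. I'll place it in the far cup at world (581.5,88).

>>> move_arm(
  moves=[
    {"translation":[-16.6,29.4,-8],"turn":[0,0,0],"hand":0.08},
    {"translation":[-16.6,29.4,0],"turn":[0,0,0],"hand":0.08},
    {"translation":[-16.6,29.4,0],"turn":[0,0,0],"hand":0.08},
    {"translation":[-16.6,29.4,0],"turn":[0,0,0],"hand":0.08},
    {"translation":[-16.6,29.4,0],"turn":[0,0,0],"hand":0.08},
    {"translation":[0,0,20],"turn":[0,0,0],"hand":0.08},
    {"translation":[0,0,25],"turn":[0,0,0],"hand":0.08},
    {"translation":[0,0,0],"turn":[0,0,0],"hand":0.08},
    {"translation":[0,0,0],"turn":[0,0,0],"hand":0.08},
  ],
)

```text
time_s: 17.12
eef_pos: [581.8, 86.6, 166.4]
ee_rot: [-0.001, 0.001, 1.0, -0.0]
force: [-0.2, 0.7, 0.6]
grip_width: 0.166
grip_force: 24.7
```

>>> move_arm(
  moves=[
    {"translation":[0,1.5,15],"turn":[0,0,0],"hand":0.08},
    {"translation":[0,0,15],"turn":[0,0,0],"hand":0.08},
    {"translation":[0,0,15],"turn":[0,0,0],"hand":0.08},
    {"translation":[0,0,10],"turn":[0,0,0],"hand":0.08},
    {"translation":[0,0,6],"turn":[0,0,0],"hand":0.08},
    {"translation":[0,0,3],"turn":[0,0,0],"hand":0.08},
    {"translation":[0,0,0],"turn":[0,0,0],"hand":0.08},
    {"translation":[0,0,0],"turn":[0,0,0],"hand":0.08},
  ],
)

```text
time_s: 17.78
eef_pos: [582.2, 88.8, 103.7]
ee_rot: [0.001, 0.0, 1.0, -0.0]
force: [0.1, -0.3, 0.6]
grip_width: 0.167
grip_force: 24.7
```

>>> move_arm(
  moves=[
    {"translation":[0,0,2],"turn":[0,0,0],"hand":0.08},
    {"translation":[0,0,2],"turn":[0,0,0],"hand":0.08},
    {"translation":[0,0,0],"turn":[0,0,0],"hand":0.08},
    {"translation":[0,0,0],"turn":[0,0,0],"hand":0.08},
  ],
)

```text
time_s: 18.12
eef_pos: [582.9, 88.9, 101.1]
ee_rot: [0.002, 0.0, 1.0, -0.0]
force: [-1.0, 0.5, 11.5]
grip_width: 0.168
grip_force: 25.8
```

>>> move_arm(
  moves=[
    {"translation":[0,0,-1],"turn":[0,0,0],"hand":0.3},
    {"translation":[0,0,0],"turn":[0,0,0],"hand":0.36},
    {"translation":[0,0,0],"turn":[0,0,0],"hand":0.36},
    {"translation":[0,0,-20],"turn":[0,0,0],"hand":0.36},
    {"translation":[0,0,-35],"turn":[0,0,0],"hand":0.4},
    {"translation":[0,0,-35],"turn":[0,0,0],"hand":0.4},
    {"translation":[0,0,-18],"turn":[0,0,0],"hand":0.4},
    {"translation":[-5.4,-32.8,0],"turn":[0,0,0],"hand":0.4},
    {"translation":[-5.4,-32.8,0],"turn":[0,0,0],"hand":0.4},
    {"translation":[-5.4,-32.8,0],"turn":[0,0,0],"hand":0.4},
  ],
)

```text
time_s: 18.95
eef_pos: [597.9, -10.4, 208.0]
ee_rot: [0.0, -0.001, 1.0, -0.0]
force: [0.1, -0.1, -0.1]
grip_width: 0.398
grip_force: 0.0
```

>>> move_arm(
  moves=[
    {"translation":[-5.4,-32.8,0],"turn":[0,0,0],"hand":0.4},
    {"translation":[-5.4,-32.8,0],"turn":[0,0,0],"hand":0.4},
    {"translation":[-5.4,-32.8,0],"turn":[0,0,0],"hand":0.4},
    {"translation":[-5.4,-32.8,0],"turn":[0,0,0],"hand":0.42},
    {"translation":[-5.4,-32.8,0],"turn":[0,0,0],"hand":0.42},
    {"translation":[0,0,0],"turn":[0,0,0],"hand":0.42},
    {"translation":[0,0,0],"turn":[0,0,0],"hand":0.42},
  ],
)

```text
time_s: 19.53
eef_pos: [624.6, -175.0, 207.0]
ee_rot: [-0.0, 0.001, 1.0, 0.0]
force: [-0.5, 0.8, -0.4]
grip_width: 0.419
grip_force: 0.0
```

>>> move_arm(
  moves=[
    {"translation":[-1.3,1.5,30],"turn":[0,0,0],"hand":0.42},
    {"translation":[0,0,36],"turn":[0,0,0],"hand":0.42},
    {"translation":[0,0,36],"turn":[0,0,0],"hand":0.42},
    {"translation":[0,0,25],"turn":[0,0,0],"hand":0.42},
    {"translation":[0,0,0],"turn":[0,0,0],"hand":0.42},
    {"translation":[0,0,0],"turn":[0,0,0],"hand":0.42},
  ],
)

```text
time_s: 20.03
eef_pos: [626.0, -170.9, 80.7]
ee_rot: [-0.001, -0.001, 1.0, 0.0]
force: [-0.0, -0.7, 0.7]
grip_width: 0.422
grip_force: 0.0
```

>>> move_arm(
  moves=[
    {"translation":[0,0,0],"turn":[0,0,0],"hand":0.08},
    {"translation":[0,0,0],"turn":[0,0,0],"hand":0.08},
    {"translation":[0,0,0],"turn":[0,0,0],"hand":0.08},
    {"translation":[0,0,0],"turn":[0,0,0],"hand":0.08},
    {"translation":[0,0,0],"turn":[0,0,0],"hand":0.08},
    {"translation":[0,0,0],"turn":[0,0,0],"hand":0.08},
  ],
)

```text
time_s: 20.53
eef_pos: [627.2, -172.2, 83.3]
ee_rot: [0.002, 0.0, 1.0, -0.001]
force: [0.0, 1.5, 6.4]
grip_width: 0.17
grip_force: 25.5
```

>>> move_arm(
  moves=[
    {"translation":[0,0,-15],"turn":[0,0,0],"hand":0.08},
    {"translation":[0,0,-35],"turn":[0,0,0],"hand":0.08},
    {"translation":[0,0,-40],"turn":[0,0,0],"hand":0.08},
    {"translation":[0,0,-38],"turn":[0,0,0],"hand":0.08},
    {"translation":[26.4,22.8,0],"turn":[0,0,0],"hand":0.08},
    {"translation":[26.4,22.8,0],"turn":[0,0,0],"hand":0.08},
    {"translation":[26.4,22.8,0],"turn":[0,0,0],"hand":0.08},
    {"translation":[26.4,22.8,0],"turn":[0,0,0],"hand":0.08},
    {"translation":[26.4,22.8,0],"turn":[0,0,0],"hand":0.08},
    {"translation":[0,0,0],"turn":[0,0,0],"hand":0.08},
  ],
)

```text
time_s: 21.37
eef_pos: [490.4, -54.5, 209.6]
ee_rot: [-0.001, -0.001, 1.0, 0.001]
force: [-0.6, 0.3, 0.5]
grip_width: 0.166
grip_force: 24.9
```

>>> move_arm(
  moves=[
    {"translation":[0,0,0],"turn":[0,0,0],"hand":0.08},
    {"translation":[0,0,0],"turn":[0,0,0],"hand":0.08},
  ],
)

```text
time_s: 21.53
eef_pos: [494.8, -58.4, 209.8]
ee_rot: [0.001, 0.0, 1.0, -0.0]
force: [0.9, -0.5, 0.1]
grip_width: 0.167
grip_force: 24.9
```

Run:
```python
from h import *
s,c=snap("w7");show_rotor(c,s);caps(c,s)
```

```text
tcp [494.8 -58.4 209.8] grip 0.16690716142718603 24.871389269828796
[[486.8  77.2  16.9 302. ]
 [493.1  22.8  16.9 313. ]
 [531.  109.7  16.6 211. ]
 [543.8   0.3  16.8 188. ]
 [581.3  87.9  16.9 196. ]
 [587.8  33.5  16.5 190. ]]
centre [537.3  55.2] deg -1223.4242899293235 max res 0.32164876366120865
[[493.1  22.5]
 [543.6   0.6]
 [587.8  33.4]
 [581.5  88. ]
 [531.  109.9]
 [486.8  77.1]]
orange rack [410.6 279.7] 257 25 [575.8  86.6  88.7] zmax 105.47183424061205
orange rotor [410.6 279.7] 257 176 [579.4  87.2 101.5] zmax 105.47183424061205
green rack [144.8 165.7] 335 236 [ 471.6 -161.6   85.5] zmax 87.55310087347361
green rack [ 39.7 185.8] 406 239 [ 490.6 -266.    85.3] zmax 87.52859706668832
```

View pics/w7.png

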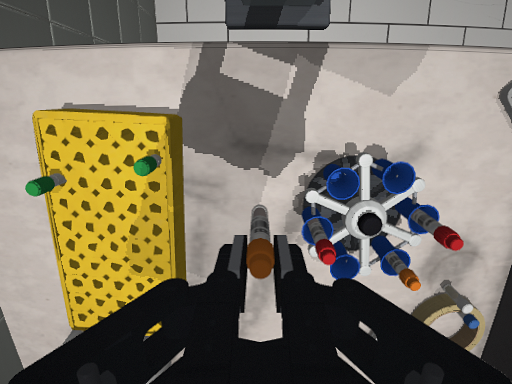

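Orange 1 stands in its cup at (400,270). The opposite cup is at (343,183), world (493,22.5).

>>> move_arm(
  moves=[
    {"translation":[0.6,27,0],"turn":[0,0,0],"hand":0.08},
    {"translation":[0.6,27,0],"turn":[0,0,0],"hand":0.08},
    {"translation":[0.5,27,0],"turn":[0,0,0],"hand":0.08},
    {"translation":[0,0,20],"turn":[0,0,0],"hand":0.08},
    {"translation":[0,0,20],"turn":[0,0,0],"hand":0.08},
    {"translation":[0,0,0],"turn":[0,0,0],"hand":0.08},
    {"translation":[0,0,0],"turn":[0,0,0],"hand":0.08},
  ],
)

```text
time_s: 22.17
eef_pos: [492.9, 22.6, 168.6]
ee_rot: [-0.001, 0.0, 1.0, 0.0]
force: [-0.3, -0.2, 0.1]
grip_width: 0.172
grip_force: 24.9
```

>>> move_arm(
  moves=[
    {"translation":[0,0,15],"turn":[0,0,0],"hand":0.08},
    {"translation":[0,0,15],"turn":[0,0,0],"hand":0.08},
    {"translation":[0,0,15],"turn":[0,0,0],"hand":0.08},
    {"translation":[0,0,10],"turn":[0,0,0],"hand":0.08},
    {"translation":[0,0,6],"turn":[0,0,0],"hand":0.08},
    {"translation":[0,0,4],"turn":[0,0,0],"hand":0.08},
    {"translation":[0,0,2],"turn":[0,0,0],"hand":0.08},
    {"translation":[0,0,0],"turn":[0,0,0],"hand":0.08},
    {"translation":[0,0,0],"turn":[0,0,0],"hand":0.08},
  ],
)

```text
time_s: 22.92
eef_pos: [493.5, 22.7, 103.3]
ee_rot: [0.001, 0.0, 1.0, -0.0]
force: [-1.0, 0.5, 4.4]
grip_width: 0.166
grip_force: 25.4
```

Contact came at 103, as expected. Releasing, then backing off to look.

>>> move_arm(
  moves=[
    {"translation":[0,0,0],"turn":[0,0,0],"hand":0.3},
    {"translation":[0,0,0],"turn":[0,0,0],"hand":0.36},
    {"translation":[0,0,0],"turn":[0,0,0],"hand":0.36},
    {"translation":[0,0,-20],"turn":[0,0,0],"hand":0.36},
    {"translation":[0,0,-35],"turn":[0,0,0],"hand":0.36},
    {"translation":[0,0,-35],"turn":[0,0,0],"hand":0.36},
    {"translation":[0,0,-20],"turn":[0,0,0],"hand":0.36},
    {"translation":[0,-30,0],"turn":[0,0,0],"hand":0.36},
    {"translation":[0,-30,0],"turn":[0,0,0],"hand":0.36},
    {"translation":[0,-30,0],"turn":[0,0,0],"hand":0.36},
  ],
)

```text
time_s: 23.75
eef_pos: [492.4, -67.9, 212.3]
ee_rot: [0.0, -0.001, 1.0, -0.0]
force: [0.9, -0.2, -1.0]
grip_width: 0.358
grip_force: 0.0
```

>>> move_arm(
  moves=[
    {"translation":[0,0,0],"turn":[0,0,0],"hand":0.36},
    {"translation":[0,0,0],"turn":[0,0,0],"hand":0.36},
    {"translation":[0,0,0],"turn":[0,0,0],"hand":0.36},
  ],
)

```text
time_s: 24.0
eef_pos: [492.4, -66.6, 211.8]
ee_rot: [-0.0, 0.0, 1.0, 0.0]
force: [0.1, 0.8, -0.6]
grip_width: 0.362
grip_force: 0.0
```

Run:
```python
from h import *
s,c=snap("w8");P=cloud(c,s);hsv=cv2.cvtColor(c["image"],cv2.COLOR_BGR2HSV)
for nm,m in(("red",cv2.inRange(hsv,(165,120,40),(180,255,255))|cv2.inRange(hsv,(0,120,40),(6,255,255))),("orange",cv2.inRange(hsv,(7,120,60),(17,255,255)))):
    m=(m>0)&(P[...,1]>-60)&(P[...,2]<130)&(P[...,2]>60);n,lab=cv2.connectedComponents(m.astype(np.uint8))
    for l in range(1,n):
        q=P[lab==l]
        if len(q)>40: z=np.nanpercentile(q[:,2],97);print(nm,len(q),"ztop",z,q[q[:,2]>z-3].mean(0))
show_rotor(c,s);caps(c,s)
```

```text
tcp [492.4 -66.6 211.8] grip 0.36206342202112846 0.0
red 463 ztop 117.61271686182053 [530.6 108.9 116.7]
red 384 ztop 117.86191881495633 [543.4   0.1 117. ]
orange 313 ztop 105.69580979517424 [492.4  21.7 104.8]
orange 310 ztop 105.6273605830961 [580.5  87.8 104.8]
[[486.8  77.2  16.8 301. ]
 [493.2  22.6  16.8 223. ]
 [530.9 110.   16.6 200. ]
 [543.8   0.4  16.7 187. ]
 [581.4  87.7  16.4 190. ]
 [588.1  33.5  16.3 205. ]]
centre [537.4  55.2] deg -1523.3877025326174 max res 0.3461949454006046
[[543.7   0.6]
 [587.9  33.4]
 [581.5  88. ]
 [531.1 109.9]
 [486.9  77.1]
 [493.2  22.4]]
red rack [332.6 247. ] 44 21 [538.1  -0.3  98.2] zmax 112.11810442400682
orange rotor [360.6 195.3] 256 195 [491.5  20.9 102.2] zmax 105.73526624461789
orange rotor [417.7 280.9] 231 161 [579.2  87.4 101.7] zmax 105.64672658899029
green rack [154.6 168.3] 319 231 [ 471.7 -161.7   85.7] zmax 87.77853766022544
green rack [ 49.3 188. ] 389 228 [ 490.6 -266.2   85.4] zmax 87.56223387840669
```

View pics/w8.png

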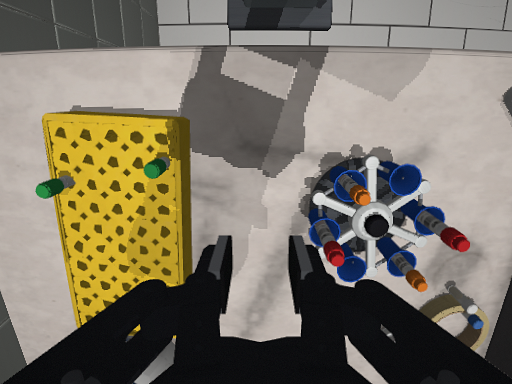

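All four tubes stand centred and upright in their cups, with the reds at (330,240) and (440,228) and the oranges at (352,188) and (408,270), each pair opposite. All four sit on the same floor height, and the green tubes haven't moved. Handing in.

```bash
python3 -c "
from rig import finish_job;print(finish_job())"
```

```text
the job is handed in; nothing more can be done
None
```

The job is handed in at about 24 s with no verdict returned: both red and both orange tubes stand upright in opposite cups and the green tubes were left alone, but all four tubes rest about 4 mm above the stated cup floor (one red did not move under a 17 N push, so I took that as fully seated).

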